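# Line up the reagent bottles by size

## Robot

A 6-joint arm with a two-finger parallel gripper is mounted at the origin on the work surface. World frame = base frame: x ahead of the robot, y to its left, z up, the work surface at z = 0. Lengths are in mm, angles in rad, forces in N, time in s.
With the tool pointing down it reaches from about 350 to 975 mm from the base axis. Payload 7.1 kg.
Tool frame: the origin (TCP) lies midway between the tips of the shut fingers; the grasp point (between the pads) lies 19 mm behind it (ctrl.tcp_to_grasp is the distance from the TCP to the grasp point, in mm); z points along the fingers, y is the line along which they close (so a half turn about z gives the same grasp; the last joint's range is limited). The gripper opens to 88 mm and grips with 3 to 60 N. Pads are 20 mm wide; open, the fingers measure 115 mm over their backs; the gripper's body (75 mm by 178 mm) begins 61 mm behind the grasp point.
Start: joints at [-1.147, 0.423, 1.63, -0, 1.089, -0.019], TCP at [267.809, -564.697, 222.675] pointing down, gripper open.
Joint ranges: [-3, 3], [-0.9, 2.11], [0.09, 2.58], [-1.31, 4.45], [0.11, 2.69], [-2.54, 2.54]. Speed limits (rad/s): [2.39, 2.39, 3.01, 3.14, 3.14, 3.14].

## Interface

Orientations are given as a rotation vector (axis times angle).
In Python, from workcell import get_obs, cams, ticket, boxes_of, ctrl gives the robot as it stands.
- The arm moves only by the shell command python3 -m creep 'ROWS' [OPENING]. ROWS is JSON, one flat list of numbers, 4 for each row, row after row: the shift along the world's x, y, z in m, then the turn about the world's z in rad. In form: [tx, ty, tz, spin, tx, ty, tz, spin, ...]. A call has 1 to 10 rows; each row is the pose to reach, as a shift and turn from the pose commanded when the call began; what a row does not reach only later rows make up. A row lasts 1/12 s, in which the tool goes at most 41.7 mm and 7.16 degrees, less where a joint would pass 70% of its speed; a pose out of reach is approached as far as the arm can. A call with a gripper value outside its range is refused whole. OPENING is the opening, from 0 (shut) to 1 (fully open), set as the call begins (- or left out, the last holds). The fingers move at their own pace and stop on an object; the grip force is fixed at half the most. Time passes only in rows, so rows that repeat a pose let the fingers close. It gives the time, the measured TCP pose, the force, the opening and the grip force at its end, in the units of the state.
- get_obs(): the state, without advancing time (a new reading comes with each control period).
- cams.get_image(name): name is "side" or "top"; returns (picture, depth): 400x640x3 uint8, red, green, blue; 400x640 float32, mm along the optical axis (not along the pixel's ray), 0 where there is no reading.
- cams.get_calibration(name): a dict with "mtx" (3x3 intrinsics, pixels), "D" ([k1, k2, p1, p2, k3] as OpenCV has them; the pictures are not rectified), "R" (3x3) and "t" (3): a world point X has camera coordinates R X + t. Camera axes: x right, y down, z forward; pixel columns grow to the right and rows downward; lengths in mm; the calibration is good to about 2 mm. A picture is of the moment at which its call begins. get_calibration takes no time and is no camera call.
- ticket.close_job(): hands the job in; it is judged then, once.
Trained networks look in the newest picture that a camera, given by its name, has taken for a name from the list of things; names that differ only in an ending like _2 or _b are one class to them, and where a whole thing is asked for, a point or a joint stands for the part that bears it (a point fixed in the world has none). Each returns a list of dicts, best first, with "score" (0 to 1); they miss things now and then, are a little off and sometimes report something else, mostly with a low value. They report only what shows in the picture. A call takes as long as a camera call. They do not tell look-alikes from the thing itself.
- boxes_of(camera, target): "centre" ([column, row] in pixels, amid what is visible of it).
The state is a dict: "t": time; "qpos": joint angles; "qvel": joint speeds; "joint_torque": joint torques, N m; "ee_pos": TCP position; "orientation": TCP orientation; "ft_force": force on the tool from outside, world axes, zero at the start; "moment": the same for the moment, N m; "width": finger opening in mm; "grasp_force": force on a finger pad.
Only numpy, scipy, OpenCV 4.12 (cv2) and the standard library are available. Lean on these libraries where they do the work, as an engineer would, in place of code of your own. Each camera call takes 0.05 s, during which the arm holds its last target. There are 200 camera calls.

## Task

Line up the four white dropper bottles on the four round mats of the steel tray in order of size: the smallest on the mat next to the blue discard cup, then ever larger, the largest on the mat at the far end by the timer. Stand each bottle upright in the middle of its mat, let go of it, and do not knock any bottle over on the way.

Things in the scene. Friction and masses are not known exactly. Their poses are not given: they have to be found in the camera images.
- bottle_10: the smallest of four loose white plastic dropper bottles with black caps, standing upright on the bench at the start: 50 mm tall in all, round straight-sided body 24 mm in diameter up to 30 mm, then a 5 mm shoulder and a narrower black cap with a tip on top (the last 15 mm); about 20 g. Origin: centre of its underside; z up along the bottle.
- bottle_30: the second smallest of four loose white plastic dropper bottles with black caps, standing upright on the bench at the start: 68 mm tall in all, round straight-sided body 32 mm in diameter up to 48 mm, then a 5 mm shoulder and a narrower black cap with a tip on top (the last 15 mm); about 45 g. Origin: centre of its underside; z up along the bottle.
- bottle_60: the second largest of four loose white plastic dropper bottles with black caps, standing upright on the bench at the start: 86 mm tall in all, round straight-sided body 40 mm in diameter up to 66 mm, then a 5 mm shoulder and a narrower black cap with a tip on top (the last 15 mm); about 80 g. Origin: centre of its underside; z up along the bottle.
- bottle_100: the largest of four loose white plastic dropper bottles with black caps, standing upright on the bench at the start: 104 mm tall in all, round straight-sided body 48 mm in diameter up to 84 mm, then a 5 mm shoulder and a narrower black cap with a tip on top (the last 15 mm); about 140 g. Origin: centre of its underside; z up along the bottle.
- mat_a: one of four equal fixed round dark rubber mats, 56 mm in diameter, 3 mm thick, with a grey ring, in a straight row at 75 mm pitch on a fixed flat steel tray (84 x 470 mm, 6 mm high); an end of the row, next to mat_b. Origin: centre of its underside, 6 mm above the bench, so its top is 9 mm above the bench; y runs along the row from mat_a to mat_d, z up.
- mat_b: one of four equal fixed round dark rubber mats, 56 mm in diameter, 3 mm thick, with a grey ring, in a straight row at 75 mm pitch on a fixed flat steel tray (84 x 470 mm, 6 mm high); between mat_a and mat_c. Origin: centre of its underside, 6 mm above the bench, so its top is 9 mm above the bench; y runs along the row from mat_a to mat_d, z up.
- mat_c: one of four equal fixed round dark rubber mats, 56 mm in diameter, 3 mm thick, with a grey ring, in a straight row at 75 mm pitch on a fixed flat steel tray (84 x 470 mm, 6 mm high); between mat_b and mat_d. Origin: centre of its underside, 6 mm above the bench, so its top is 9 mm above the bench; y runs along the row from mat_a to mat_d, z up.
- mat_d: one of four equal fixed round dark rubber mats, 56 mm in diameter, 3 mm thick, with a grey ring, in a straight row at 75 mm pitch on a fixed flat steel tray (84 x 470 mm, 6 mm high); the other end of the row, next to mat_c. Origin: centre of its underside, 6 mm above the bench, so its top is 9 mm above the bench; y runs along the row from mat_a to mat_d, z up.
- cup: the open blue plastic discard cup, 58 mm in diameter at the rim, 50 mm tall, fixed on the tray 82.5 mm beyond one end of the row of mats (either end); a flat square white timer, 60 mm wide and 20 mm tall, is fixed likewise beyond the other end. Origin: centre of its underside, 6 mm above the bench.
There are look-alikes about, which are no part of the job. What is shaped like the bottle_100 but brown is not meant.

How it is judged (in metres and radians):
At the end, for the whole second after the job is handed in: Counted from the mat next to the discard cup, the four mats carry the bottles from smallest to largest, each with its centre within 14 mm of the mat's centre, upright within 0.1 rad, its underside at the height of the mat's top (within 4 mm), released and at rest (((horizontal distance between cup and mat_a below 0.12 m and horizontal distance between bottle_10 and mat_a below 0.014 m and horizontal distance between bottle_30 and mat_b below 0.014 m and horizontal distance between bottle_60 and mat_c below 0.014 m and horizontal distance between bottle_100 and mat_d below 0.014 m) or (horizontal distance between cup and mat_d below 0.12 m and horizontal distance between bottle_10 and mat_d below 0.014 m and horizontal distance between bottle_30 and mat_c below 0.014 m and horizontal distance between bottle_60 and mat_b below 0.014 m and horizontal distance between bottle_100 and mat_a below 0.014 m)) and angle between each of bottle_10, bottle_30, bottle_60, bottle_100's own z axis and vertical below 0.1 rad and height (world z) of bottle_10 between 0.005 and 0.013 m and linear speed of each of bottle_10, bottle_30, bottle_60, bottle_100 below 0.02 m/s and angular speed of each of bottle_10, bottle_30, bottle_60, bottle_100 below 0.2 rad/s and height (world z) of bottle_30 between 0.005 and 0.013 m and height (world z) of bottle_60 between 0.005 and 0.013 m and height (world z) of bottle_100 between 0.005 and 0.013 m); the robot touches nothing.
It fails at once if a bottle is knocked over (tilted by more than 0.7 rad) (angle between any of bottle_10, bottle_30, bottle_60, bottle_100's own z axis and vertical above 0.7 rad).
It also fails if it takes over 104 s, if anything falls off the work surface, if the arm or the gripper's body presses on something with over 40 N, if the wrist force passes 120 N, or if a joint passes its speed limit or range.

## Working session

There is one attempt and no reset: what is moved stays moved. The work goes in short steps, Python scripts to look and compute and a shell command to move; the robot and the scene stay as the last step left them, time stands still between calls to the robot, and variables do not carry over. Pictures are saved under pics/ and viewed, at most 14 in all, crops included, and the job is handed in when it is done.

```bash
ls; mkdir -p pics; cat > h.py <<'E'
import numpy as np,cv2
from workcell import *
def ray(cam,px):
    c=cams.get_calibration(cam);K=np.array(c["mtx"],float);D=np.array(c["D"],float);R=np.array(c["R"]);t=np.array(c["t"]).ravel()
    u=cv2.undistortPoints(np.array([[px]],float),K,D).ravel()
    return -R.T@t, R.T@np.array([u[0],u[1],1.])
def at_z(cam,px,z):
    o,d=ray(cam,px); return o+d*(z-o[2])/d[2]
def at_depth(cam,px,dep):
    o,d=ray(cam,px); return o+d*dep
def proj(cam,X):
    c=cams.get_calibration(cam);R=np.array(c["R"],float);t=np.array(c["t"],float)
    return cv2.projectPoints(np.array([X],float),cv2.Rodrigues(R)[0],t,np.array(c["mtx"],float),np.array(c["D"],float))[0].ravel()
E
python3 - <<'E'
from h import *
for n in("top","side"):
    im,d=cams.get_image(n);cv2.imwrite(f"pics/{n}0.png",im[:,:,::-1]);np.save(n+"0.npy",d)
    print(n,ray(n,[320,200]))
    for k in("bottle_10","bottle_30","bottle_60","bottle_100","mat_a","cup"):
        for b in boxes_of(n,k): 
            p=[int(round(v)) for v in b["centre"]];q=d[p[1],p[0]]
            print(n,k,round(b["score"],2),np.round(b["centre"],1),np.round(at_depth(n,b["centre"],q)) if q else None)
E
```

```text
pics
top (array([456.33371431,  17.96127972, 896.58111963]), array([ 0.05701688, -0.00801752, -0.9984274 ]))
top bottle_10 0.96 [378.7 262.4] [380. -98. 100.]
top bottle_10 0.67 [226.9 218.9] [471. 204.  36.]
top bottle_10 0.67 [355.1 215.9] [470. -55. 103.]
top bottle_10 0.6 [397.5 191.3] [ 515. -138.  104.]
top bottle_10 0.54 [417.1 227.5] [ 444. -186.   53.]
top bottle_10 0.54 [289.9 220.9] [463.  71.  87.]
top bottle_30 0.96 [378.7 262.4] [380. -98. 100.]
top bottle_30 0.67 [226.9 218.9] [471. 204.  36.]
top bottle_30 0.67 [355.1 215.9] [470. -55. 103.]
top bottle_30 0.6 [397.5 191.3] [ 515. -138.  104.]
top bottle_30 0.54 [417.1 227.5] [ 444. -186.   53.]
top bottle_30 0.54 [289.9 220.9] [463.  71.  87.]
top bottle_60 0.96 [378.7 262.4] [380. -98. 100.]
top bottle_60 0.67 [226.9 218.9] [471. 204.  36.]
top bottle_60 0.67 [355.1 215.9] [470. -55. 103.]
top bottle_60 0.6 [397.5 191.3] [ 515. -138.  104.]
top bottle_60 0.54 [417.1 227.5] [ 444. -186.   53.]
top bottle_60 0.54 [289.9 220.9] [463.  71.  87.]
top bottle_100 0.96 [378.7 262.4] [380. -98. 100.]
top bottle_100 0.67 [226.
[... 1354 characters left out ...]
 bottle_60 0.78 [326.8 309.3] [467. 217.  32.]
side bottle_60 0.64 [354.6 185.9] [458. -37.  65.]
side bottle_60 0.6 [346.  239.4] [456.  93.  55.]
side bottle_100 0.96 [402.3 177.6] [373. -77.  65.]
side bottle_100 0.89 [332.4 157.2] [ 513. -124.   63.]
side bottle_100 0.87 [369.  155.6] [ 443. -178.   38.]
side bottle_100 0.78 [326.8 309.3] [467. 217.  32.]
side bottle_100 0.64 [354.6 185.9] [458. -37.  65.]
side bottle_100 0.6 [346.  239.4] [456.  93.  55.]
side mat_a 0.94 [259.7 191. ] [650. -60.   7.]
side mat_a 0.88 [248.3 215.6] [650.  18.   9.]
side mat_a 0.86 [209.4 276. ] [669. 171.  10.]
side mat_a 0.74 [228.8 242.8] [663.  92.   9.]
side cup 0.58 [281.9 155.6] [ 628. -160.   28.]
```

View pics/top0.png

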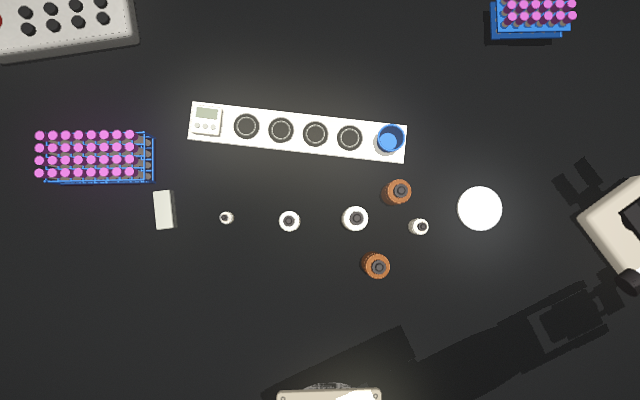

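View pics/side0.png

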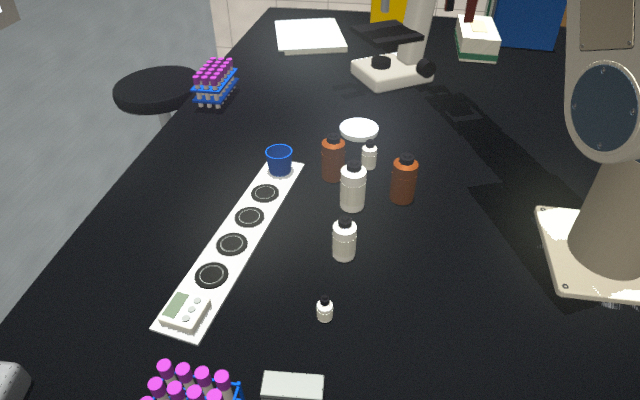

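Top view: tray with the cup at (389,140) on the −y end and the timer at (206,120). The mats are at (350,138), (315,133), (281,130) and (246,126).
Bottle candidates: white (227,218) is bottle_10, (419,227) is bottle_30, (289,221) is bottle_60 and (355,218) is bottle_100. Brown look-alikes are at (397,191) and (377,266), and I'm excluding them.

```bash
cat >> h.py <<'E'
from scipy.optimize import least_squares
def cloud(cam,d):
    v,u=np.nonzero(d>0);c=cams.get_calibration(cam)
    p=cv2.undistortPoints(np.stack([u,v],1).astype(float)[:,None],np.array(c["mtx"],float),np.array(c["D"],float))[:,0]
    P=np.c_[p,np.ones(len(p))]*d[v,u][:,None]
    return (P-np.array(c["t"]).ravel())@np.array(c["R"]),np.stack([u,v],1)
def circ(Q,r):
    f=lambda s:np.hypot(Q[:,0]-s[0],Q[:,1]-s[1])-r
    return least_squares(f,Q[:,:2].mean(0),loss="soft_l1").x
E
python3 - <<'E'
from h import *
B={"10":(471,206,12,30,50),"30":(444,-186,16,48,68),"60":(460,75,20,66,86),"100":(468,-50,24,84,104)}
br={"brA":(380,-98,24,84,104),"brB":(515,-138,24,84,104)}
C={n:cloud(n,np.load(n+"0.npy")) for n in("top","side")}
for k,(x,y,r,hb,h) in {**B,**br}.items():
    for n in C:
        P=C[n][0];Q=P[(np.hypot(P[:,0]-x,P[:,1]-y)<r+16)&(P[:,2]>8)]
        cap=Q[Q[:,2]>hb+8];s=Q[(Q[:,2]<hb-4)]
        print(k,n,len(Q),"maxz",np.percentile(Q[:,2],98).round(),"cap",cap.mean(0).round(1),"top",Q[Q[:,2]>h-5].mean(0).round(1) if (Q[:,2]>h-5).any() else 0,"body",circ(s,r).round(1) if len(s)>5 else 0,len(s))
T=C["top"][0]
for n,L in(("top",[(350,138),(315,133),(281,130),(246,126)]),("side",[(265,193),(249.5,216.5),(232,244),(211,275)])):
    im=cv2.imread(f"pics/{n}0.png",0);d=np.load(n+"0.npy")
    for p in L:
        r=26
        m=np.zeros_like(im);sub=(im<95).astype(np.uint8)
        q,l,st,ce=cv2.connectedComponentsWithStats(cv2.morphologyEx(cv2.inRange(im,130,255),cv2.MORPH_CLOSE,np.ones((2,2))).__eq__(0).astype(np.uint8))
        i=l[p[1].__int__(),int(p[0])]
        ys,xs=np.nonzero(l==i);e=cv2.minEnclosingCircle(np.stack([xs,ys],1).astype(np.float32))[0]
        P=C[n][0];near=P[np.hypot(*(C[n][1]-np.array(p)).T)<6]
        print(n,p,st[i],ce[i].round(1),"z",np.median(near[:,2]).round(1),at_z(n,ce[i],9).round(1))
E
```

```text
10 top 126 maxz 50.0 cap [474.8 207.5  45.7] top [475.  207.6  46.9] body [474.9 208. ] 23
10 side 342 maxz 51.0 cap [471.  209.8  45.5] top [471.1 208.7  47.8] body [471.4 207.5] 122
30 top 246 maxz 68.0 cap [ 447.4 -192.6   64. ] top [ 447.6 -192.1   65.3] body [ 447.5 -193.7] 62
30 side 364 maxz 67.0 cap [ 443.7 -190.8   62.5] top [ 444.  -192.    65.2] body [ 444.  -194.9] 209
60 top 329 maxz 86.0 cap [464.5  74.   82.1] top [465.1  73.9  83.3] body [464.6  74.3] 24
60 side 926 maxz 85.0 cap [461.   77.5  81.3] top [461.1  75.7  83.2] body [461.2  73.6] 534
100 top 501 maxz 104.0 cap [466.6 -57.6 100.3] top [466.5 -57.6 101.2] body [466.6 -58. ] 47
100 side 1144 maxz 102.0 cap [462.8 -54.   99. ] top [463.2 -55.9 101. ] body [463.4 -58.8] 752
brA top 570 maxz 103.0 cap [372.5 -97.3 100.1] top [372.2 -97.4 101.2] body [372.1 -97.9] 106
brA side 1082 maxz 103.0 cap [369.5 -93.7  99.4] top [369.5 -96.4 101.4] body [369.1 -99.5] 721
brB top 584 maxz 104.0 cap [ 517.9 -144.2  100. ] top [ 518.3 -144.9  101.4] body [ 518.3 -145.1] 129
brB side 943 maxz 102.0 cap [ 514.2 -140.7   98.8] top [ 514.2 -142.4  101.3] body [ 515.2 -146.1] 626
top (350, 138) [343 131  16  16 195] [350.2 138.4] z 8.6 [639.3 -57.5   9. ]
top (315, 133) [304 123  25  25 382] [315.7 134.9] z 8.9 [648.3  17.1   9. ]
top (281, 130) [274 123  16  16 201] [281.4 130.6] z 9.1 [658.9  91.1   9. ]
top (246, 126) [239 119  16  16 199] [246.7 126.7] z 9.2 [668.8 165.5   9. ]
side (265, 193) [252 185  27  18 344] [265.4 193.8] z 8.8 [635.9 -51.3   9. ]
side (249.5, 216.5) [236 208  29  20 404] [250.  217.7] z 8.8 [645.4  22.3   9. ]
side (232, 244) [218 234  30  23 485] [232.5 245. ] z 8.7 [654.8  96.1   9. ]
side (211, 275) [196 264  33  26 625] [212.  276.4] z 9.5 [665.2 170.7   9. ]
```

```bash
python3 - <<'E'
import cv2,numpy as np
a=cv2.imread("pics/top0.png")[90:290,180:520];b=cv2.imread("pics/side0.png")[110:340,150:450]
cv2.imwrite("pics/c1.png",cv2.resize(a,None,fx=2.3,fy=2.3,interpolation=cv2.INTER_CUBIC))
E
```

```text
(no output)
```

View pics/c1.png

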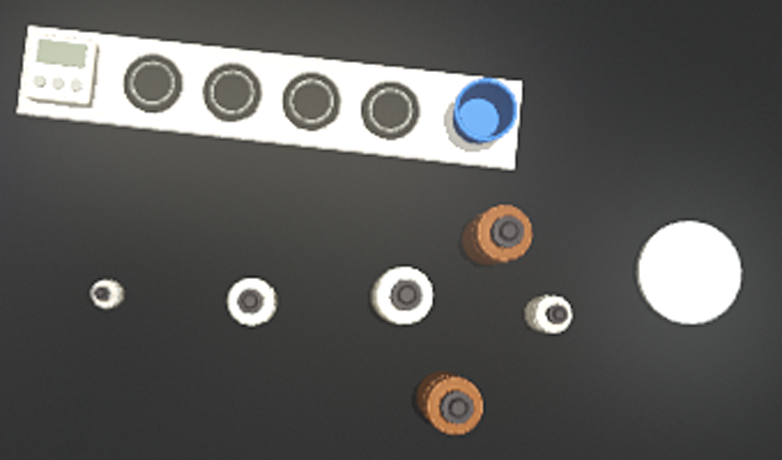

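The crop confirms it: four white bottles, two brown decoys clearly different in colour, and bottle sizes matching heights of 50/68/86/104 mm in both views. Next I check the tool's heading.

```bash
python3 - <<'E'
from h import *
o=get_obs();R=cv2.Rodrigues(np.array(o["orientation"],float))[0]
print(o["t"],o["ee_pos"],R.round(3).tolist(),o["width"],ctrl.tcp_to_grasp)
y=R[:,1];print("closing line deg",np.degrees(np.arctan2(y[1],y[0])))
E
```

```text
0.7 [ 267.80277883 -564.71650087  222.69676327] [[0.904, 0.428, 0.0], [0.428, -0.904, -0.0], [0.0, 0.0, -1.0]] 87.48821639967584 18.700000000000003
closing line deg -64.63182169439473
```

```bash
python3 -m creep '[0.01,0.039,0,0.1, 0.02,0.077,0,0.2, 0.03,0.116,0,0.3, 0.04,0.154,0,0.4, 0.05,0.193,0,0.5, 0.06,0.232,0,0.6, 0.07,0.27,0,0.7, 0.08,0.309,0,0.8, 0.09,0.347,0,0.9, 0.1,0.386,0,1.0]' 1
python3 -m creep '[0.01,0.039,0,0, 0.02,0.077,0,0, 0.03,0.116,0,0, 0.04,0.154,0,0, 0.05,0.193,0,0, 0.06,0.232,0,0, 0.08,0.28,0,0, 0.095,0.33,0,0, 0.105,0.386,0,0, 0.105,0.386,0,0]'
python3 -m creep '[0,0,0,0, 0,0,0,0]'
```

```text
t: 1.53
ee_pos: [368.0, -177.1, 223.0]
orientation: [2.354, 2.079, 0.001]
ft_force: [1.1, 0.1, 0.4]
width: 87.8
grasp_force: 0.0
t: 2.37
ee_pos: [473.3, 210.1, 222.9]
orientation: [2.358, 2.076, 0.002]
ft_force: [0.8, -0.0, 0.5]
width: 88.0
grasp_force: 0.0
t: 2.53
ee_pos: [472.8, 208.9, 222.5]
orientation: [2.355, 2.079, -0.0]
ft_force: [-0.2, 0.5, 0.0]
width: 87.6
grasp_force: 0.0
```

```bash
python3 -m creep '[0,-0.001,-0.035,0, 0,-0.001,-0.07,0, 0,-0.001,-0.105,0, 0,-0.001,-0.14,0, 0,-0.001,-0.165,0, 0,-0.001,-0.18,0, 0,-0.001,-0.195,0, 0,-0.001,-0.207,0, 0,-0.001,-0.217,0, 0,-0.001,-0.217,0]'
python3 - <<'E'
from h import *
im,d=cams.get_image("side");cv2.imwrite("pics/s1.png",cv2.resize(im[200:400,200:460,::-1],None,fx=2.5,fy=2.5))
E
```

```text
t: 3.37
ee_pos: [471.9, 205.2, 4.4]
orientation: [-2.359, -2.073, 0.004]
ft_force: [-0.4, 0.7, 0.2]
width: 87.6
grasp_force: 0.0
```

View pics/s1.png

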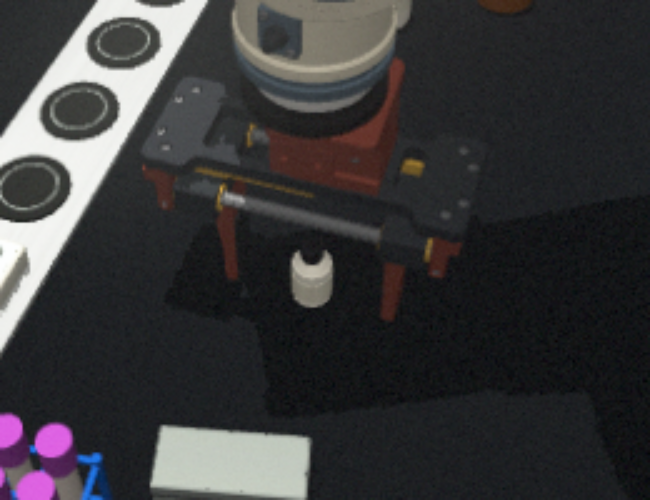

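The bottle stands between the open fingers and is roughly centred. Close and lift.

```bash
python3 -m creep '[0,0.001,0,0, 0,0.002,0,0, 0,0.002,0,0, 0,0.002,0,0, 0,0.002,0,0, 0,0.002,0,0, 0,0.002,0,0, 0,0.002,0,0, 0,0.002,0,0, 0,0.002,0,0]' 0
python3 -m creep '[0,0,0,0, 0,0,0,0, 0,0,0.01,0, 0,0,0.02,0, 0,0,0.035,0, 0,0,0.05,0, 0,0,0.07,0, 0,0,0.09,0, 0,0,0.1,0, 0,0,0.1,0]'
```

```text
t: 4.25
ee_pos: [472.8, 208.3, 5.6]
orientation: [-2.359, -2.075, 0.0]
ft_force: [0.2, -0.4, 0.3]
width: 24.7
grasp_force: 0.0
t: 5.08
ee_pos: [474.5, 209.0, 108.6]
orientation: [2.358, 2.074, 0.008]
ft_force: [0.7, 0.4, 0.1]
width: 23.5
grasp_force: 30.0
```

```bash
python3 -m creep '[0.01,-0.016,0,0, 0.027,-0.043,0,0, 0.047,-0.075,0,0, 0.067,-0.107,0,0, 0.087,-0.14,0,0, 0.107,-0.172,0,0, 0.127,-0.204,0,0, 0.145,-0.233,0,0, 0.157,-0.253,0,0, 0.1645,-0.2635,0,0]'
python3 -m creep '[0,0,0,0, 0,0,0,0, 0,0,-0.02,0, 0,0,-0.04,0, 0,0,-0.055,0, 0,0,-0.068,0, 0,0,-0.077,0, 0,0,-0.077,0, 0,0,-0.077,0, 0,0,-0.077,0]'
python3 - <<'E'
from h import *
im,d=cams.get_image("side");cv2.imwrite("pics/s2.png",cv2.resize(im[100:320,150:410,::-1],None,fx=2.5,fy=2.5))
E
```

```text
t: 5.92
ee_pos: [638.0, -58.0, 104.7]
orientation: [-2.361, -2.072, 0.001]
ft_force: [0.3, 0.1, 0.2]
width: 23.5
grasp_force: 30.0
t: 6.75
ee_pos: [637.8, -54.9, 29.4]
orientation: [2.358, 2.075, 0.001]
ft_force: [-0.1, 0.8, 1.0]
width: 22.9
grasp_force: 30.0
```

View pics/s2.png

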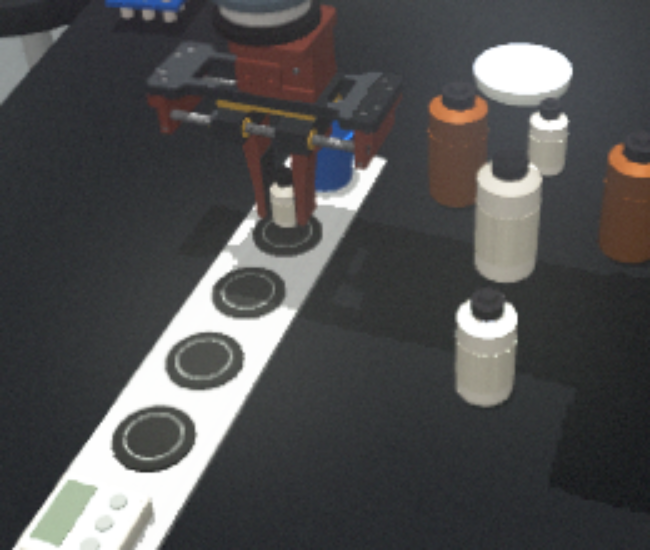

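```bash
python3 -m creep '[0,0,-0.005,0, 0,0,-0.01,0, 0,0,-0.0135,0, 0,0,-0.0135,0, 0,0,-0.0135,0, 0,0,-0.0135,0]'
python3 -m creep '[0,0,0,0, 0,0,0,0, 0,0,0,0, 0,0,0,0, 0,0,0,0, 0,0,0,0]' 0.7
python3 -m creep '[0,0,0.015,0, 0,0,0.03,0, 0,0,0.06,0, 0,0,0.09,0, 0,0,0.125,0, 0,0,0.16,0, 0,0,0.165,0, 0,0,0.165,0]'
```

```text
t: 7.3
ee_pos: [637.2, -55.3, 15.1]
orientation: [-2.359, -2.074, 0.0]
ft_force: [0.7, 0.4, -0.1]
width: 23.4
grasp_force: 30.0
t: 7.8
ee_pos: [637.3, -55.2, 15.2]
orientation: [2.359, 2.075, 0.0]
ft_force: [-0.5, -0.5, -0.6]
width: 59.3
grasp_force: 0.0
t: 8.47
ee_pos: [639.5, -55.4, 185.2]
orientation: [2.355, 2.071, 0.008]
ft_force: [-0.2, 0.3, -0.2]
width: 61.3
grasp_force: 0.0
```

```bash
python3 -m creep '[-0.015,-0.011,0,0, -0.04,-0.029,0,0, -0.067,-0.048,0,0, -0.095,-0.069,0,0, -0.122,-0.088,0,0, -0.15,-0.108,0,0, -0.175,-0.127,0,0, -0.1915,-0.1387,0,0, -0.1915,-0.1387,0,0, -0.1915,-0.1387,0,0]' 0.85
python3 - <<'E'
from h import *
im,d=cams.get_image("top");cv2.imwrite("pics/t3.png",cv2.resize(im[90:240,180:440,::-1],None,fx=3,fy=3,interpolation=cv2.INTER_CUBIC))
C,_=cloud("top",d);Q=C[(np.hypot(C[:,0]-638,C[:,1]+56)<25)&(C[:,2]>48)];print(len(Q),Q.mean(0),"mat top-cam 639.3 -57.5")
print(get_obs()["ee_pos"])
E
```

```text
t: 9.3
ee_pos: [445.0, -194.1, 179.8]
orientation: [-2.36, -2.072, 0.0]
ft_force: [1.3, 0.3, -0.3]
width: 74.9
grasp_force: 0.0
38 [638.49270522 -54.68552107  54.91827576] mat top-cam 639.3 -57.5
[ 445.90822823 -193.77274684  179.91221033]
```

View pics/t3.png

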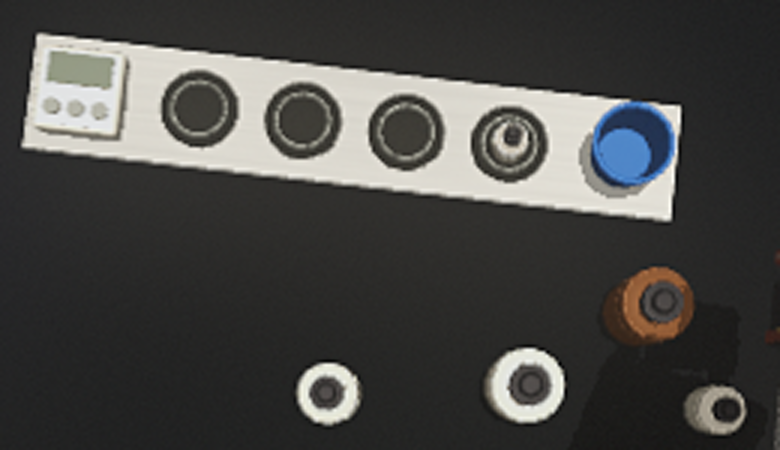

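Picture: bottle_10 stands upright in the middle of the cup-side mat (510,143 in the crop), about 3 mm off. Next is bottle_30.

```bash
python3 -m creep '[0,0,-0.03,0, 0,0,-0.06,0, 0,0,-0.085,0, 0,0,-0.105,0, 0,0,-0.125,0, 0,0,-0.142,0, 0,0,-0.156,0, 0,0,-0.166,0, 0,0,-0.166,0, 0,0,-0.166,0]' 
python3 -m creep '[0,0,0,0, 0,0,0,0, 0,0,0,0, 0,0,0,0, 0,0,0,0, 0,0,0,0, 0,0,0,0, 0,0,0,0, 0,0,0,0, 0,0,0,0]' 0
python3 -m creep '[0,0,0.01,0, 0,0,0.025,0, 0,0,0.045,0, 0,0,0.07,0, 0,0,0.095,0, 0,0,0.115,0, 0,0,0.13,0, 0,0,0.13,0]'
```

```text
t: 10.18
ee_pos: [446.2, -193.3, 13.7]
orientation: [-2.357, -2.075, 0.0]
ft_force: [0.2, 0.2, 0.8]
width: 74.8
grasp_force: 0.0
t: 11.02
ee_pos: [445.9, -194.0, 14.3]
orientation: [2.359, 2.075, 0.0]
ft_force: [-2.3, 0.4, 4.5]
width: 31.4
grasp_force: 30.0
t: 11.68
ee_pos: [447.5, -194.6, 147.4]
orientation: [2.355, 2.072, 0.004]
ft_force: [0.8, 0.2, -1.0]
width: 31.5
grasp_force: 30.0
```

```bash
python3 -m creep '[0.012,0.013,0,0, 0.032,0.034,0,0, 0.057,0.06,0,0, 0.082,0.087,0,0, 0.107,0.113,0,0, 0.132,0.14,0,0, 0.157,0.166,0,0, 0.18,0.191,0,0, 0.194,0.206,0,0, 0.201,0.213,0,0]'
python3 -m creep '[0,0,0,0, 0,0,0,0, 0,0,-0.03,0, 0,0,-0.055,0, 0,0,-0.08,0, 0,0,-0.098,0, 0,0,-0.11,0, 0,0,-0.11,0, 0,0,-0.11,0]'
python3 -m creep '[0,0,-0.003,0, 0,0,-0.006,0, 0,0,-0.0095,0, 0,0,-0.0105,0, 0,0,-0.0105,0, 0,0,-0.0105,0]'
python3 -m creep '[0,0,0,0, 0,0,0,0, 0,0,0,0, 0,0,0,0, 0,0,0,0, 0,0,0,0]' 0.75
python3 -m creep '[0,0,0.015,0, 0,0,0.03,0, 0,0,0.06,0, 0,0,0.09,0, 0,0,0.125,0, 0,0,0.16,0, 0,0,0.165,0, 0,0,0.165,0]'
```

```text
t: 12.52
ee_pos: [647.9, 21.5, 143.0]
orientation: [-2.356, -2.077, 0.0]
ft_force: [-0.8, -0.2, 0.5]
width: 31.6
grasp_force: 30.0
t: 13.27
ee_pos: [646.1, 18.2, 34.1]
orientation: [-2.359, -2.073, 0.002]
ft_force: [0.3, 0.3, 0.2]
width: 31.3
grasp_force: 30.0
t: 13.77
ee_pos: [646.9, 19.2, 23.8]
orientation: [2.359, 2.075, 0.0]
ft_force: [-1.3, -0.0, -0.6]
width: 31.6
grasp_force: 30.0
t: 14.27
ee_pos: [646.8, 19.1, 23.7]
orientation: [2.359, 2.075, 0.0]
ft_force: [-0.3, 0.1, 1.3]
width: 65.3
grasp_force: 0.0
t: 14.93
ee_pos: [649.0, 19.1, 193.7]
orientation: [2.355, 2.071, 0.009]
ft_force: [0.2, -0.5, -0.5]
width: 65.7
grasp_force: 0.0
```

```bash
python3 -m creep '[-0.013,0.004,0,0, -0.038,0.011,0,0, -0.068,0.02,0,0, -0.1,0.03,0,0, -0.13,0.039,0,0, -0.158,0.047,0,0, -0.176,0.052,0,0, -0.184,0.055,0,0, -0.184,0.055,0,0, -0.184,0.055,0,0]' 0.95
python3 - <<'E'
from h import *
im,d=cams.get_image("side");cv2.imwrite("pics/s4.png",cv2.resize(im[100:340,150:450,::-1],None,fx=2.4,fy=2.4,interpolation=cv2.INTER_CUBIC))
C,_=cloud("side",d)
for x,y,r,h in((638,-56,12,39),(647,18,16,57)):
    Q=C[(np.hypot(C[:,0]-x,C[:,1]-y)<r+12)&(C[:,2]>14)&(C[:,2]<h-4)];print(len(Q),circ(Q,r))
print(get_obs()["ee_pos"])
E
```

```text
t: 15.77
ee_pos: [463.4, 74.2, 188.7]
orientation: [2.358, 2.075, 0.001]
ft_force: [0.2, -0.4, -0.0]
width: 83.4
grasp_force: 0.0
105 [636.27430245 -55.61104757]
285 [645.99825716  18.40577448]
[464.05485796  74.03979635 188.77920491]
```

View pics/s4.png

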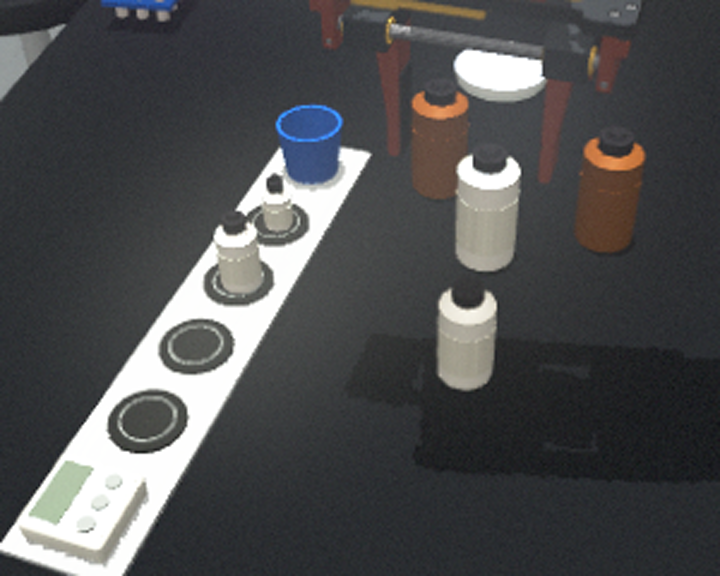

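bottle_10 (277,215) and bottle_30 (238,260) are upright and centred on their mats. Next is bottle_60.

```bash
python3 -m creep '[0,0,-0.03,0, 0,0,-0.06,0, 0,0,-0.085,0, 0,0,-0.105,0, 0,0,-0.122,0, 0,0,-0.138,0, 0,0,-0.15,0, 0,0,-0.16,0, 0,0,-0.16,0, 0,0,-0.16,0]' 
python3 -m creep '[0,0,0,0, 0,0,0,0, 0,0,0,0, 0,0,0,0, 0,0,0,0, 0,0,0,0, 0,0,0,0, 0,0,0,0, 0,0,0,0, 0,0,0,0]' 0
python3 -m creep '[0,0,0.01,0, 0,0,0.025,0, 0,0,0.045,0, 0,0,0.07,0, 0,0,0.085,0, 0,0,0.09,0, 0,0,0.09,0]'
python3 -m creep '[0.012,0.001,0,0, 0.032,0.003,0,0, 0.057,0.005,0,0, 0.082,0.008,0,0, 0.107,0.01,0,0, 0.132,0.013,0,0, 0.157,0.015,0,0, 0.177,0.017,0,0, 0.19,0.018,0,0, 0.194,0.0185,0,0]'
```

```text
t: 16.65
ee_pos: [463.3, 73.9, 28.2]
orientation: [-2.359, -2.074, 0.001]
ft_force: [-0.4, 0.1, 0.3]
width: 83.6
grasp_force: 0.0
t: 17.48
ee_pos: [462.9, 74.1, 28.8]
orientation: [2.359, 2.075, 0.0]
ft_force: [-0.0, 1.0, 4.8]
width: 39.8
grasp_force: 30.0
t: 18.07
ee_pos: [463.7, 74.2, 120.1]
orientation: [2.358, 2.074, 0.004]
ft_force: [0.2, 0.0, -1.1]
width: 39.6
grasp_force: 30.0
t: 18.9
ee_pos: [658.0, 92.6, 116.9]
orientation: [-2.359, -2.074, 0.001]
ft_force: [-0.4, 0.8, -1.0]
width: 39.7
grasp_force: 30.0
```

```bash
python3 -m creep '[0,0,0,0, 0,0,0,0, 0,0,-0.025,0, 0,0,-0.045,0, 0,0,-0.06,0, 0,0,-0.07,0, 0,0,-0.07,0, 0,0,-0.07,0]'
python3 -m creep '[0,0,-0.003,0, 0,0,-0.006,0, 0,0,-0.0095,0, 0,0,-0.0105,0, 0,0,-0.0105,0, 0,0,-0.0105,0]'
python3 -m creep '[0,0,0,0, 0,0,0,0, 0,0,0,0, 0,0,0,0, 0,0,0,0, 0,0,0,0]' 0.85
python3 -m creep '[0,0,0.015,0, 0,0,0.03,0, 0,0,0.06,0, 0,0,0.09,0, 0,0,0.125,0, 0,0,0.145,0, 0,0,0.15,0, 0,0,0.15,0]'
python3 -m creep '[-0.013,-0.01,0,0, -0.038,-0.03,0,0, -0.065,-0.051,0,0, -0.095,-0.075,0,0, -0.122,-0.096,0,0, -0.15,-0.118,0,0, -0.175,-0.138,0,0, -0.192,-0.151,0,0, -0.192,-0.151,0,0, -0.192,-0.151,0,0]' 1
python3 - <<'E'
from h import *
im,d=cams.get_image("side");cv2.imwrite("pics/s5.png",cv2.resize(im[60:340,150:450,::-1],None,fx=2.1,fy=2.1,interpolation=cv2.INTER_CUBIC))
C,_=cloud("side",d)
for x,y,r,h in((638,-56,12,39),(647,18,16,57),(657,93,20,75),(465,-58,24,84)):
    Q=C[(np.hypot(C[:,0]-x,C[:,1]-y)<r+12)&(C[:,2]>14)&(C[:,2]<h-4)];print(len(Q),circ(Q,r))
print(get_obs()["ee_pos"])
E
```

```text
t: 19.57
ee_pos: [656.3, 92.6, 48.4]
orientation: [-2.358, -2.074, 0.001]
ft_force: [0.7, 0.8, -0.3]
width: 39.7
grasp_force: 30.0
t: 20.07
ee_pos: [656.9, 92.6, 38.3]
orientation: [2.359, 2.075, 0.0]
ft_force: [-0.5, -0.6, -0.1]
width: 39.5
grasp_force: 30.0
t: 20.57
ee_pos: [656.9, 92.6, 38.2]
orientation: [2.359, 2.075, 0.0]
ft_force: [0.8, -0.5, 0.4]
width: 74.1
grasp_force: 0.0
t: 21.23
ee_pos: [658.2, 92.8, 191.7]
orientation: [2.357, 2.073, 0.007]
ft_force: [0.0, 0.4, -0.4]
width: 74.4
grasp_force: 0.0
t: 22.07
ee_pos: [463.8, -58.7, 187.5]
orientation: [-2.36, -2.072, 0.001]
ft_force: [0.5, 0.0, 0.3]
width: 87.8
grasp_force: 0.0
107 [636.16489478 -55.69123843]
286 [646.03462666  18.50056133]
579 [656.31655316  92.2928607 ]
691 [463.55738977 -58.84616603]
[464.89086356 -58.35798992 187.75004365]
```

View pics/s5.png

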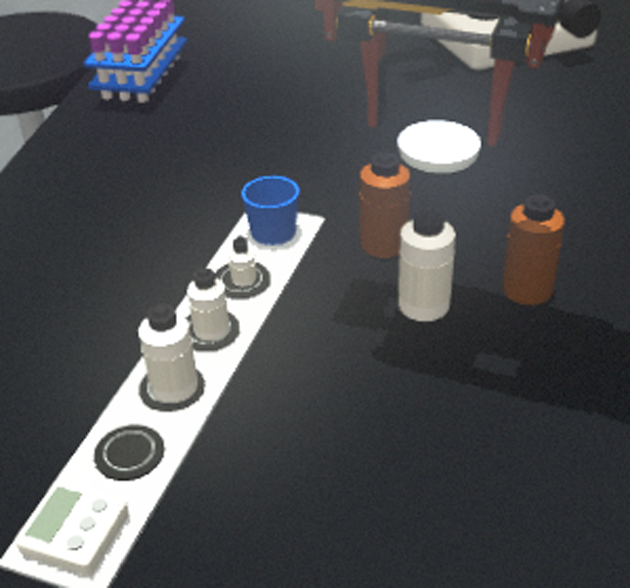

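Three bottles are placed, upright and centred: (242,265), (208,305), (170,360). Now bottle_100.

```bash
python3 -m creep '[0,0,-0.02,0, 0,0,-0.04,0, 0,0,-0.065,0, 0,0,-0.09,0, 0,0,-0.11,0, 0,0,-0.125,0, 0,0,-0.137,0, 0,0,-0.145,0, 0,0,-0.145,0, 0,0,-0.145,0]' 
python3 -m creep '[0,0,0,0, 0,0,0,0, 0,0,0,0, 0,0,0,0, 0,0,0,0, 0,0,0,0, 0,0,0,0, 0,0,0,0, 0,0,0,0, 0,0,0,0]' 0
python3 -m creep '[0,0,0.01,0, 0,0,0.025,0, 0,0,0.045,0, 0,0,0.07,0, 0,0,0.095,0, 0,0,0.112,0, 0,0,0.12,0, 0,0,0.12,0]'
python3 -m creep '[0.012,0.013,0,0, 0.032,0.036,0,0, 0.057,0.064,0,0, 0.082,0.092,0,0, 0.107,0.12,0,0, 0.132,0.147,0,0, 0.157,0.175,0,0, 0.18,0.201,0,0, 0.195,0.217,0,0, 0.202,0.225,0,0]'
```

```text
t: 22.95
ee_pos: [465.2, -57.9, 42.8]
orientation: [-2.358, -2.075, 0.001]
ft_force: [-0.2, -0.1, 0.2]
width: 87.9
grasp_force: 0.0
t: 23.78
ee_pos: [464.9, -58.5, 43.4]
orientation: [2.359, 2.075, 0.0]
ft_force: [-0.3, -0.2, 5.6]
width: 47.8
grasp_force: 30.0
t: 24.45
ee_pos: [465.8, -58.5, 165.0]
orientation: [2.357, 2.073, 0.004]
ft_force: [1.0, 0.3, -1.0]
width: 47.5
grasp_force: 30.0
t: 25.28
ee_pos: [667.6, 168.9, 161.0]
orientation: [-2.356, -2.076, 0.002]
ft_force: [-0.2, -0.0, -2.0]
width: 48.0
grasp_force: 30.0
```

```bash
python3 -m creep '[0,0,0,0, 0,0,0,0, 0,0,-0.025,0, 0,0,-0.05,0, 0,0,-0.075,0, 0,0,-0.092,0, 0,0,-0.1,0, 0,0,-0.1,0, 0,0,-0.1,0]'
python3 -m creep '[0,0,-0.003,0, 0,0,-0.006,0, 0,0,-0.0095,0, 0,0,-0.0105,0, 0,0,-0.0105,0, 0,0,-0.0105,0]'
python3 -m creep '[0,0,0,0, 0,0,0,0, 0,0,0,0, 0,0,0,0, 0,0,0,0, 0,0,0,0, 0,0,0,0]' 1
python3 -m creep '[0,0,0.015,0, 0,0,0.03,0, 0,0,0.06,0, 0,0,0.09,0, 0,0,0.125,0, 0,0,0.145,0, 0,0,0.15,0, 0,0,0.15,0]'
python3 -m creep '[-0.02,-0.02,0,0, -0.045,-0.045,0,0, -0.07,-0.07,0,0, -0.1,-0.1,0,0, -0.13,-0.13,0,0, -0.16,-0.16,0,0, -0.19,-0.2,0,0, -0.2,-0.22,0,0, -0.2,-0.22,0,0, -0.2,-0.22,0,0]'
python3 - <<'E'
from h import *
im,d=cams.get_image("side");C,_=cloud("side",d)
im2,_=cams.get_image("top")
cv2.imwrite("pics/s6.png",np.hstack([cv2.resize(i[90:340,150:450,::-1],(400,333)) for i in(im,im2)]))
for x,y,r,h in((638,-56,12,39),(647,18,16,57),(657,93,20,75),(667,167,24,93)):
    S=C[np.hypot(C[:,0]-x,C[:,1]-y)<r+12];Q=S[(S[:,2]>14)&(S[:,2]<h-4)];print(len(Q),circ(Q,r),np.percentile(S[:,2],99))
E
```

```text
t: 26.03
ee_pos: [666.4, 165.7, 63.5]
orientation: [-2.36, -2.074, 0.001]
ft_force: [0.4, -0.2, -0.7]
width: 47.7
grasp_force: 30.0
t: 26.53
ee_pos: [666.8, 166.7, 52.7]
orientation: [-2.359, -2.075, 0.0]
ft_force: [-1.0, -0.6, -0.9]
width: 47.5
grasp_force: 30.0
t: 27.12
ee_pos: [666.8, 166.6, 52.7]
orientation: [2.359, 2.075, 0.0]
ft_force: [0.2, 0.3, -0.7]
width: 87.3
grasp_force: 0.0
t: 27.78
ee_pos: [668.2, 166.9, 206.4]
orientation: [2.357, 2.073, 0.008]
ft_force: [0.2, -0.3, 0.2]
width: 88.3
grasp_force: 0.0
t: 28.62
ee_pos: [465.3, -54.4, 201.9]
orientation: [-2.361, -2.07, 0.002]
ft_force: [0.7, 0.9, 0.9]
width: 87.9
grasp_force: 0.0
108 [636.11208519 -55.47350952] 57.88531234019556
284 [645.87497633  18.48130819] 75.95442562601592
573 [656.32255831  92.23601643] 94.1159803377802
1003 [666.36666528 165.89895909] 112.09816707682882
```

View pics/s6.png

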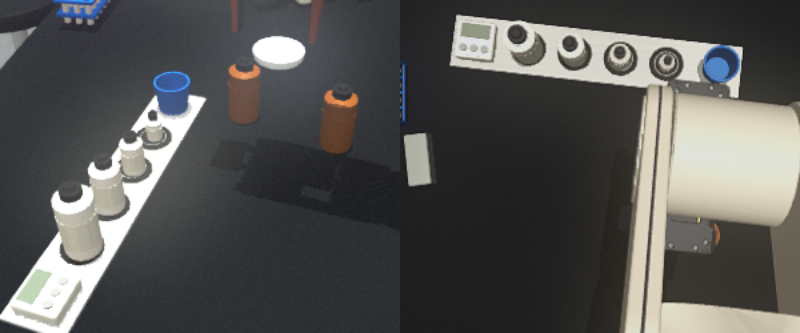

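All four bottles stand upright and centred, smallest by the cup at (153,125) to largest by the timer at (78,220). The gripper is clear of everything, so I hand in.

```bash
python3 -c "
from workcell import ticket
print(ticket.close_job())"
```

```text
the job is handed in; nothing more can be done
None
```

The job is handed in (no verdict was returned): all four bottles stand upright on their mats, smallest by the blue cup to largest by the timer, each about 5 mm or less from its mat's centre by the cameras, released and with the gripper clear, at about 29 s of the 104 s allowed.

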